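# Open the dye canister

## Robot

A 7-joint arm with a two-finger parallel gripper is mounted at the origin on the work surface. World frame = base frame: x ahead of the robot, y to its left, z up, the work surface at z = 0. Lengths are in m, angles in rad, forces in N, time in s.
With the tool pointing down it reaches from about 0.4 to 0.85 m from the base axis. Payload 10.4 kg.
Tool frame: the origin (TCP) lies on the centre line of the jaws, within the pads' length; the fingertips stand 11 mm ahead of it and the grasp point (between the pads) lies 8 mm behind it; z points along the fingers, y is the line along which they close (so a half turn about z gives the same grasp; the last joint's range is limited). The gripper opens to 87 mm and grips with 3 to 60 N. Pads are 19 mm wide; open, the fingers measure 117 mm over their backs; the gripper's body (75 mm by 190 mm) begins 51 mm behind the grasp point.
Start: joints at [-1.271, 0.332, -0.065, 1.46, 0.022, 1.35, -0.088], TCP at [0.198, 0.593, 0.234] pointing down, gripper open.
Joint ranges: [-2.6, 2.6], [-0.5, 2.12], [-1.47, 1.34], [0.16, 2.42], [-1.27, 4.41], [0.06, 2.06], [-2.6, 2.6]. Speed limits (rad/s): [2.22, 2.22, 2.79, 2.79, 3.14, 3.14, 3.14].

## Interface

Orientations are given as a unit quaternion [x, y, z, w].
In Python, from bench import r gives the robot as it stands.
- The arm moves only by the shell command python3 -m pendant 'ROWS' [OPENING] [FORCE]. ROWS is JSON, a list of rows, each a list of 4 numbers: the shift along the tool's x, y, z in m, then the turn about the tool's z in rad. A call has 1 to 8 rows; each row shifts and turns the commanded pose from where the row before left it, along the tool's axes as they then stand; what a row does not reach is not made up. A row lasts 1/12 s, in which the tool goes at most 41.7 mm and 7.16 degrees, less where a joint would pass 70% of its speed; a pose out of reach is approached as far as the arm can. A call with a gripper value outside its range is refused whole. OPENING is the opening, from 0 (shut) to 1 (fully open), set as the call begins (- or left out, the last holds). The fingers move at their own pace and stop on an object; FORCE is the grip in N (left out, the last holds). Time passes only in rows, so rows that do not move let the fingers close. It gives the time, the measured TCP pose, the force, the opening and the grip force at its end, in the units of the state.
- r.read_state(): the state, without advancing time (a new reading comes with each control period).
- r.camera(name): name is "scene" or "top"; returns a dict with "img" (400x640x3 uint8, red, green, blue), "camera_matrix" (3x3 intrinsics, pixels), "xyz" and "attitude" of the camera in the world. Camera axes: x right, y down, z forward; pixel columns grow to the right and rows downward; lengths in m; the calibration is good to about 2 mm. A picture is of the moment at which its call begins. There is no depth.
- r.close_job(): hands the job in; it is judged then, once.
Trained networks look in the newest picture that a camera, given by its name, has taken for a name from the list of things; names that differ only in an ending like _2 or _b are one class to them, and where a whole thing is asked for, a point or a joint stands for the part that bears it (a point fixed in the world has none). Each returns a list of dicts, best first, with "score" (0 to 1); they miss things now and then, are a little off and sometimes report something else, mostly with a low value. They report only what shows in the picture. A call takes as long as a camera call. They do not tell look-alikes from the thing itself.
- r.outline_of(thing, camera): "mask" (400x640 bool, what is visible of it) and "bbox" ([centre column, centre row, width, height] in pixels, round what is visible of it).
The state is a dict: "time": time; "joint_positions": joint angles; "joint_vel": joint speeds; "joint_torque": joint torques, N m; "ee_pos": TCP position; "eef_rot": TCP orientation; "ft_force": force on the tool from outside, world axes, zero at the start; "torque": the same for the moment, N m; "width": finger opening in m; "grip_force": force on a finger pad.
Only numpy, scipy, OpenCV 4.12 (cv2) and the standard library are available. Lean on these libraries where they do the work, as an engineer would, in place of code of your own. Each camera call takes 0.05 s, during which the arm holds its last target. There are 200 camera calls.

## Task

Unscrew the T-handled cap of the short, wide metal dye canister (anticlockwise seen from above, about two full turns, until the thread lets go), lift it clear, and set it down upright in the square steel tray without dropping it. Leave the tall, slim canister alone.

Things in the scene. Friction and masses are not known exactly. Their poses are not given: they have to be found in the camera images.
- cap: Loose (sizes in mm) black screw cap, 120 g, on the short canister. Skirt 62 wide, 36 high; stem 14 thick; T-bar 120 long, 14 wide, 16 high. Origin: on the screw axis, mid-bar, 62 above the skirt's lower rim, 26 above its flat top. x along bar, y across, z up. Turns at 0.07 N m: push an arm of the bar round, or grip and turn it. Once let go it lifts straight up; raise it 50 before moving sideways.
- thread (a joint): Unscrewed angle of that cap, rad: 0 tight, growing anticlockwise from above; the cap climbs 4 mm a turn. It lets go between 9.5 and 11, and then spins on freely (this value stops at 13 or before). It cannot be pulled off earlier. Its canister: aluminium, 110 wide, 95 high, fixed, on either side of the tray; the bar's underside starts 56 above it, with free room all round.
- tray_in (a point): Centre of the inner floor of the square open steel tray between the two canisters: 140 mm square outside, 132 inside, walls 18 high and 4 thick, floor 4 thick; fixed; its sides lie along x and y of this frame. The cap standing upright in it has its origin 62 mm above this point.
- tall_can: The other canister, to be left alone: tall, slim aluminium, 72 mm across, 133 high, with a smaller fixed T-bar cap (bar 85 long, its top 204 above the table). Origin at the centre of its underside. Fixed, on the other side of the tray from the short one.
There are look-alikes about, which are no part of the job. There is more than one size of the cap; the job needs the middle-sized.

How it is judged:
By the outcome, as a careful person would: the job done as asked, in the order asked, and still so for the second after the job is handed in, with the robot touching nothing.
It also fails if it takes over 67 s, if anything falls off the work surface, if the arm or the gripper's body presses on something with over 40 N, if the wrist force passes 120 N, or if a joint passes its speed limit or range.

## Working session

There is one attempt and no reset: what is moved stays moved. The work goes in short steps, Python scripts to look and compute and a shell command to move; the robot and the scene stay as the last step left them, time stands still between calls to the robot, and variables do not carry over. Pictures are saved under pics/ and viewed, at most 10 in all, crops included, and the job is handed in when it is done.

```bash
mkdir -p pics; ls; cat > h.py <<'E'
import numpy as np,cv2
from bench import r
from scipy.spatial.transform import Rotation as R
def cam(n):
    c=r.camera(n); return c
def rot(c):
    a=np.array(c["attitude"]); return a if a.shape==(3,3) else R.from_quat(a).as_matrix()
def ray(c,u,v):
    d=rot(c)@np.linalg.inv(c["camera_matrix"])@np.array([u,v,1.]); return np.array(c["xyz"]),d
def atz(c,u,v,z):
    o,d=ray(c,u,v); return o+d*(z-o[2])/d[2]
def proj(c,p):
    q=np.array(c["camera_matrix"])@(rot(c).T@(np.array(p)-c["xyz"])); return q[:2]/q[2]
def tri(c1,p1,c2,p2):
    o1,d1=ray(c1,*p1);o2,d2=ray(c2,*p2)
    s=np.linalg.lstsq(np.c_[d1,-d2],o2-o1,rcond=None)[0]
    a=o1+s[0]*d1;b=o2+s[1]*d2
    return (a+b)/2,np.linalg.norm(a-b)
E
python3 - <<'E'
from h import *
for n in("scene","top"):
    c=cam(n); cv2.imwrite(f"pics/{n}0.png",c["img"][:,:,::-1])
    print(n,c["xyz"],c["attitude"],c["camera_matrix"])
    for t in("cap","tall_can","tray_in","thread"):
        try: print(t,[(round(o["score"],2),np.round(o["bbox"])) for o in r.outline_of(t,n)])
        except Exception as e: print(t,e)
s=r.read_state();print({k:np.round(v,3) for k,v in s.items()})
E
```

```text
pics
scene [ 0.78743055 -0.53933909  1.11134361] [ 0.92706113  0.26559138 -0.07342476 -0.25421977] [[518.32201157   0.         317.76477878]
 [  0.         518.32201157 204.65967946]
 [  0.           0.           1.        ]]
cap [(0.81, array([309., 376.,  25.,  44.])), (0.72, array([314., 274.,  45.,  49.])), (0.65, array([155., 283.,  68.,  52.]))]
tall_can [(0.81, array([387., 138.,  36.,  73.]))]
tray_in [(0.78, array([349., 228.,  74.,  69.])), (0.7, array([388., 140.,  39.,  74.]))]
thread []
top [ 0.30680318 -0.04845197  1.06092839] [-0.69389845  0.71559283 -0.0492227   0.06331644] [[371.85266912   0.         320.70918965]
 [  0.         371.85266912 200.3025667 ]
 [  0.           0.           1.        ]]
cap [(0.76, array([433., 138.,  25.,  17.])), (0.73, array([383., 155.,  27.,  49.])), (0.65, array([448., 272.,  65.,  34.]))]
tall_can [(0.84, array([231., 181.,  43.,  43.]))]
tray_in [(0.95, array([309., 181.,  54.,  56.]))]
thread []
{'time': np.float64(0.5), 'joint_positions': array([-1.271,  0.332, -0.065,  1.46 ,  0.022,  1.35 , -0.088]), 'joint_vel': array([-0.001,  0.001,  0.   , -0.   , -0.001, -0.   , -0.001]), 'joint_torque': array([ 0.0000e+00, -6.2256e+01,  2.4000e-02, -3.8984e+01, -6.1000e-02,
        3.2000e-02,  0.0000e+00]), 'ee_pos': array([0.198, 0.593, 0.234]), 'eef_rot': array([ 0.161,  0.987,  0.   , -0.   ]), 'ft_force': array([ 0.548, -0.075,  0.583]), 'torque': array([-0.006,  0.041, -0.008]), 'grip_force': np.float64(0.0), 'width': np.float64(0.087)}
```

View pics/scene0.png

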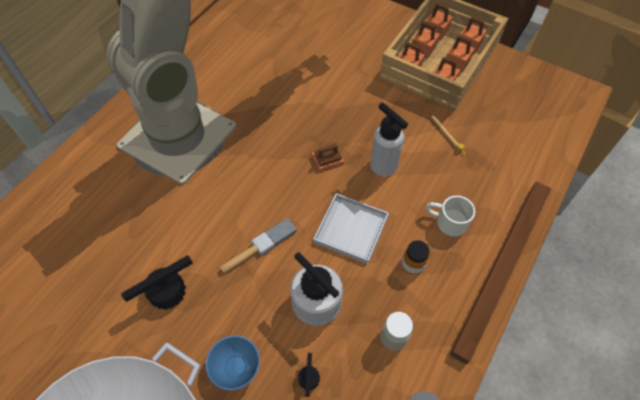

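View pics/top0.png

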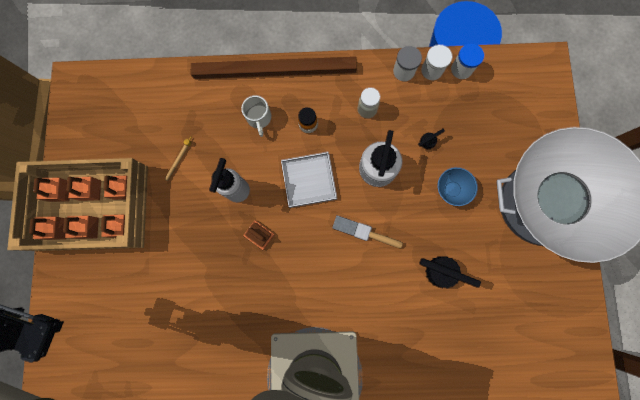

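The scene view shows the short canister with its T-cap at (317,280), the tray at (351,228) and the tall canister at (388,145). There are three caps:
- **Large, loose on the table:** scene (155,283), top (448,272).
- **Small, loose:** scene (309,376), top (433,138).
- **Middle-sized, on the short wide canister:** scene (314,274), top (383,155). This one fits the description. I'll confirm it in an enlarged crop.

```bash
python3 - <<'E'
import cv2,numpy as np
a=cv2.imread("pics/scene0.png")[240:330,275:365];b=cv2.imread("pics/top0.png")[120:195,345:420]
f=lambda i,s:cv2.resize(i,None,fx=s,fy=s,interpolation=cv2.INTER_CUBIC)
A=f(a,4.4444);B=f(b,400/75)
cv2.imwrite("pics/crop1.png",np.hstack([A,B]));print(A.shape,B.shape)
E
```

```text
(400, 400, 3) (400, 400, 3)
```

View pics/crop1.png

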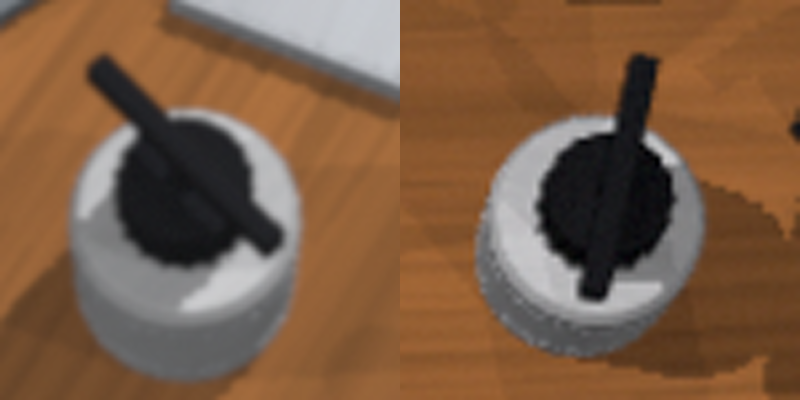

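The crop confirms it: the middle cap sits on the short wide canister. Its bar ends are at scene (298,256) and (336,294), and top (391,131) and (381,175).

```bash
cat >> h.py <<'E'
def best(n,t,near):
    o=r.outline_of(t,n); o=[x for x in o if np.hypot(x["bbox"][0]-near[0],x["bbox"][1]-near[1])<25]
    return o[0]["mask"] if o else None
E
python3 - <<'E'
from h import *
cs=cam("scene");ct=cam("top")
S=[(298.2,256.2),(335.8,294)];T=[(390.6,131.3),(381.4,174.8)]
for i in(0,1):
    a,e=tri(cs,S[0],ct,T[i]);b,f=tri(cs,S[1],ct,T[1-i]);d=b-a
    print(a,e,b,f,"mid",(a+b)/2,np.linalg.norm(d),np.degrees(np.arctan2(d[1],d[0])))
qs={}
for n,c,near in(("scene",cs,(349,228)),("top",ct,(309,181))):
    m=best(n,"tray_in",near); k=cv2.findContours(m.astype(np.uint8),0,1)[0]; k=max(k,key=cv2.contourArea)
    mo=cv2.moments(k);u,v=mo["m10"]/mo["m00"],mo["m01"]/mo["m00"]
    qs[n]=(u,v)
    pts=np.array([atz(c,*p[0],0.018)[:2] for p in k]);print(n,(u,v),atz(c,u,v,.012),cv2.minAreaRect((pts*1000).astype(np.float32)))
print(tri(cs,qs["scene"],ct,qs["top"]))
for n,c,near in(("scene",cs,(387,138)),("top",ct,(231,181))):
    m=best(n,"tall_can",near);ys,xs=np.where(m);print(n,atz(c,xs.mean(),ys.mean(),.1))
for n,c,near in(("scene",cs,(314,274)),("top",ct,(383,155))):
    m=best(n,"cap",near);cv2.imwrite(f"/tmp/{n}.png",m*255);k=np.argwhere(m)[:,::-1];print(n,k.mean(0),cv2.minAreaRect(k.astype(np.float32)))
E
```

```text
[ 0.56546848 -0.20939229  0.27586282] 0.04652081737705187 [ 0.57177387 -0.18533548  0.01255141] 0.06950854867376725 mid [ 0.56862117 -0.19736389  0.14420711] 0.26448325129510947 75.3129225605139
[ 0.51422877 -0.18366856  0.15316637] 0.005175188418189073 [ 0.6229577  -0.21333934  0.15895844] 0.001438412569553781 mid [ 0.56859324 -0.19850395  0.15606241] 0.11285336851710495 -15.263669058493415
scene (350.5941330763877, 227.8646753385793) [5.42028957e-01 1.22361537e-04 1.20000000e-02] ((541.9925537109375, -0.09723663330078125), (142.4686737060547, 148.79750061035156), 8.176856994628906)
top (308.177822400714, 179.49442213297635) [0.53764586 0.00445015 0.012     ] ((536.8928833007812, 4.274238586425781), (142.1607666015625, 139.45066833496094), 8.312199592590332)
(array([0.53982225, 0.00495368, 0.00214024]), np.float64(1.771956020823931e-05))
scene [0.51789369 0.20976599 0.1       ]
top [0.51541332 0.21210322 0.1       ]
scene [314.84086629 280.31450094] ((312.3000183105469, 276.10003662109375), (56.79612731933594, 31.752164840698242), 63.43495178222656)
top [383.38019169 156.40255591] ((385.46002197265625, 154.2200164794922), (23.799999237060547, 42.59999084472656), 36.869895935058594)[ WARN:0@2.538] global loadsave.cpp:1063 imwrite_ Unsupported depth image for selected encoder is fallbacked to CV_8U.
```

```bash
python3 -m pendant '[[0,0,-0.025,0],[-0.014,-0.014,-0.025,0],[-0.0274,-0.0287,0,0],[-0.0274,-0.0287,0,0],[-0.0274,-0.0287,0,0],[-0.0274,-0.0287,0,0],[-0.0274,-0.0287,0,0],[-0.0274,-0.0287,0,0]]' 0.6 25
python3 -m pendant '[[-0.0274,-0.0287,0,0],[-0.0274,-0.0287,0,0],[-0.0274,-0.0287,0,0],[-0.0274,-0.0287,0,0],[-0.0274,-0.0287,0,0],[-0.0274,-0.0287,0,0],[-0.0274,-0.0287,0,0],[-0.0274,-0.0287,0,0]]'
python3 -c "
from h import *
s=r.read_state();print(np.round(s['joint_positions'],3),s['ee_pos'])"
```

```text
time: 1.57
ee_pos: [0.3089, 0.3577, 0.2837]
eef_rot: [0.161, 0.987, 0.0, 0.0]
ft_force: [1.0, 0.4, 0.6]
width: 0.0531
grip_force: 0.0
time: 2.23
ee_pos: [0.4438, 0.0703, 0.2839]
eef_rot: [0.161, 0.987, 0.0, 0.0]
ft_force: [1.6, 1.5, 1.0]
width: 0.0523
grip_force: 0.0
[-0.744 -0.121  0.451  1.839  0.053  1.411  0.943] [0.44384215 0.07026691 0.28390024]
```

```bash
python3 -m pendant '[[-0.0255,-0.0269,0,0],[-0.0255,-0.0269,0,0],[-0.0255,-0.0269,0,0],[-0.0255,-0.0269,0,0],[-0.0255,-0.0269,0,0],[-0.0255,-0.0269,0,0],[-0.0255,-0.0269,0,0],[-0.0255,-0.0269,0,0]]' >/dev/null
python3 -m pendant '[[0,0,0,0.124],[0,0,0,0.124],[0,0,0,0.124],[0,0,0,0.124],[0,0,0,0.124],[0,0,0,0.124],[0,0,0,0.124],[0,0,0,0.124]]'
python3 -m pendant '[[0,0,0,0.124],[0,0,0,0.124],[0,0,0,0.124],[0,0,0,0.124],[0,0,0,0.124],[0,0,0,0.124],[0,0,0,0.124],[0,0,0,0.124]]'
cat > st.py <<'E'
from h import *
s=r.read_state();M=R.from_quat(s['eef_rot']).as_matrix()
print('t',s['time'],'q',np.round(s['joint_positions'],2),'p',np.round(s['ee_pos'],4),'yawY',np.degrees(np.arctan2(M[1,1],M[0,1])).round(2),'F',np.round(s['ft_force'],1),'Ftool',np.round(M.T@s['ft_force'],1),'T',np.round(s['torque'],2),s['width'],s['grip_force'])
E
python3 st.py
```

```text
time: 3.57
ee_pos: [0.5687, -0.1964, 0.2836]
eef_rot: [0.613, 0.79, 0.0, 0.0]
ft_force: [0.4, 0.9, 0.1]
width: 0.0521
grip_force: 0.0
time: 4.23
ee_pos: [0.5687, -0.1963, 0.2836]
eef_rot: [0.915, 0.403, 0.0, -0.0]
ft_force: [-0.4, 0.4, 0.1]
width: 0.052
grip_force: 0.0
t 4.2333 q [-0.59  0.44  1.17  1.49 -0.41  1.47 -0.16] p [ 0.5687 -0.1963  0.2836] yawY -42.5 F [-0.4  0.4  0.1] Ftool [ 0.  -0.6 -0.1] T [-0.1   0.11 -0.01] 0.05197933909821608 0.0
```

```bash
python3 -m pendant '[[0,0,0,0.122],[0,0,0,0.122],[0,0,0,0.122],[0,0,0,0.122],[0,0,0,0.122],[0,0,0,0.122],[0,0,0,0.122],[0,0,0,0.122]]'>/dev/null
python3 -m pendant '[[0,0,0,0.12],[0,0,0,0],[0,0,0,0]]' >/dev/null; python3 st.py; python3 - <<'E'
from h import *
for n in("scene","top"):
    c=cam(n); cv2.imwrite(f"/tmp/{n}1.png",c["img"][:,:,::-1])
    u,v=map(int,proj(c,[.569,-.1985,.18])); i=c["img"][max(0,v-60):v+60,u-60:u+60,::-1]; print(u,v)
    globals()[n]=cv2.resize(i,(400,400),interpolation=cv2.INTER_CUBIC)
cv2.imwrite("pics/c2.png",np.hstack([scene,top]))
E
```

```text
t 5.15 q [-0.65  0.53  1.3   1.5  -0.51  1.5  -1.17] p [ 0.5687 -0.1964  0.2835] yawY -104.73 F [ 0.1 -0.2 -0.6] Ftool [0.1 0.1 0.6] T [-0.02  0.19 -0.02] 0.05207902689513344 0.0
315 270
387 149
```

View pics/c2.png

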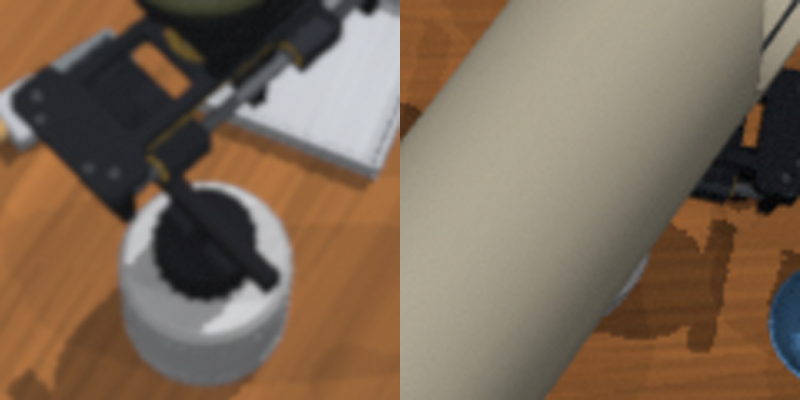

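Scene crop: the jaws hang above the cap's bar, lined up across it. The arm hides the cap in the top view. I'll descend and grip.

```bash
python3 -m pendant '[[0,0.002,0.03,0.01],[0,0,0.035,0],[0,0,0.035,0],[0,0,0.029,0],[0,0,0,0]]'; python3 st.py;  python3 -m pendant '[[0,0,0,0],[0,0,0,0],[0,0,0,0],[0,0,0,0],[0,0,0,0]]' 0 20;python3 st.py
```

```text
time: 5.67
ee_pos: [0.5657, -0.1968, 0.1494]
eef_rot: [0.991, -0.134, -0.004, -0.001]
ft_force: [-0.3, 0.3, 0.3]
width: 0.0523
grip_force: 0.0
t 5.6667 q [-0.6   0.62  1.2   1.68 -0.6   1.28 -1.12] p [ 0.5657 -0.1968  0.1494] yawY -105.38 F [-0.3  0.3  0.3] Ftool [-0.3 -0.2 -0.3] T [ 0.02  0.23 -0.02] 0.05234954383655156 0.0
time: 6.08
ee_pos: [0.5687, -0.1986, 0.1558]
eef_rot: [0.991, -0.135, 0.001, -0.0]
ft_force: [-0.3, -0.3, -0.0]
width: 0.0266
grip_force: 0.0
t 6.0833 q [-0.6   0.62  1.21  1.67 -0.6   1.28 -1.12] p [ 0.5687 -0.1986  0.1558] yawY -105.51 F [-0.3 -0.3 -0. ] Ftool [-0.2  0.4  0. ] T [-0.03  0.18 -0.  ] 0.02658248661942301 0.0
```

```bash
python3 -m pendant '[[0,0,0,0],[0,0,0,0],[0,0,0,0],[0,0,0,0],[0,0,0,0]]' 0 20;python3 st.py
```

```text
time: 6.5
ee_pos: [0.5683, -0.1985, 0.1548]
eef_rot: [0.991, -0.135, 0.0, -0.0]
ft_force: [-0.4, 0.2, 4.4]
width: 0.0135
grip_force: 20.0
t 6.5 q [-0.6   0.62  1.21  1.67 -0.6   1.28 -1.12] p [ 0.5683 -0.1985  0.1548] yawY -105.53 F [-0.4  0.2  4.4] Ftool [-0.5 -0.1 -4.4] T [0.16 0.26 0.06] 0.013538419307475432 19.99908302910626
```

```bash
python3 -m pendant '[[0,0,-0.0001,-0.12],[0,0,-0.0001,-0.12],[0,0,-0.0001,-0.12],[0,0,-0.0001,-0.12],[0,0,-0.0001,-0.12],[0,0,-0.0001,-0.12],[0,0,-0.0001,-0.12],[0,0,-0.0001,-0.12]]'>/dev/null;python3 st.py
```

```text
t 7.1667 q [-0.49  0.49  0.99  1.67 -0.43  1.22 -0.28] p [ 0.5681 -0.1994  0.1555] yawY -50.25 F [ 0.6 -3.1  0.7] Ftool [-1.5  2.8 -0.7] T [-0.81 -0.01 -0.1 ] 0.014010354506996177 20.014635887928307
```

```bash
python3 -m pendant '[[0,0,-0.0001,-0.12],[0,0,-0.0001,-0.12],[0,0,-0.0001,-0.12],[0,0,-0.0001,-0.12],[0,0,-0.0001,-0.12],[0,0,-0.0001,-0.12],[0,0,-0.0001,-0.12],[0,0,-0.0001,-0.12]]'>/dev/null;python3 st.py
python3 -m pendant '[[0,0,-0.0001,-0.12],[0,0,-0.0001,-0.12],[0,0,-0.0001,-0.12],[0,0,-0.0001,-0.12],[0,0,-0.0001,-0.12],[0,0,-0.0001,-0.12],[0,0,-0.0001,-0.12],[0,0,-0.0001,-0.12]]'>/dev/null;python3 st.py
```

```text
t 7.8333 q [-0.36  0.41  0.79  1.66 -0.31  1.2   0.59] p [ 0.5684 -0.1992  0.1562] yawY 4.77 F [ 1.5 -2.2 -0.8] Ftool [-2.3  1.3  0.8] T [-0.61 -0.56 -0.06] 0.013684708055091001 20.016243456630036
t 8.5 q [-0.22  0.37  0.6   1.65 -0.22  1.19  1.48] p [ 0.5683 -0.1991  0.1568] yawY 59.78 F [ 2.5 -2.6 -1.1] Ftool [-3.4 -1.   1.1] T [-0.54 -0.65 -0.09] 0.013784377259749073 20.00323128886521
```

```bash
python3 -m pendant '[[0,0,-0.0001,-0.12],[0,0,-0.0001,-0.12],[0,0,-0.0001,-0.12],[0,0,-0.0001,-0.12],[0,0,-0.0001,-0.12],[0,0,-0.0001,-0.12],[0,0,-0.0001,-0.12],[0,0,-0.0001,-0.12]]'>/dev/null;python3 st.py
python3 -m pendant '[[0,0,0,0],[0,0,0,0],[0,0,0,0]]' 0.5; python3 st.py
```

```text
t 9.1667 q [-0.09  0.35  0.44  1.64 -0.16  1.18  2.39] p [ 0.5683 -0.1992  0.1575] yawY 114.78 F [ 2.8 -2.2 -1.2] Ftool [-1.6 -3.2  1.2] T [-0.52 -0.66 -0.09] 0.01399656537168566 20.023907963186502
time: 9.42
ee_pos: [0.5679, -0.1984, 0.1575]
eef_rot: [-0.21, 0.978, 0.0, -0.0]
ft_force: [-1.0, 0.4, -0.1]
width: 0.0267
grip_force: 0.0
t 9.4167 q [-0.1   0.35  0.44  1.65 -0.16  1.18  2.38] p [ 0.5679 -0.1984  0.1575] yawY 114.24 F [-1.   0.4 -0.1] Ftool [0.8 0.8 0.1] T [ 0.04  0.05 -0.01] 0.026650142232279662 0.0
```

```bash
python3 -m pendant '[[0,0,-0.036,0],[0,0,0,0.121],[0,0,0,0.121],[0,0,0,0.121],[0,0,0,0.121],[0,0,0,0.121],[0,0,0,0.121],[0,0,0,0.121]]'>/dev/null
python3 -m pendant '[[0,0,0,0.121],[0,0,0,0.121],[0,0,0,0.121],[0,0,0,0.121],[0,0,0,0.121],[0,0,0,0.121],[0,0,0,0.121],[0,0,0,0.121]]'>/dev/null
python3 -m pendant '[[0,0,0,0.121],[0,0,0,0.121],[0,0,0,0.121],[0,0,0,0.121],[0,0,0,0.121],[0,0,0,0.121],[0,0,0,0.121],[0,0,0,0.121]]'>/dev/null
python3 -m pendant '[[0,0,0,0.119],[0,0,0,0.119],[0,0,0,0.119],[0,0,0,0],[0,0,0,0]]'>/dev/null;python3 st.py
```

```text
t 11.8333 q [-0.51  0.45  1.01  1.62 -0.39  1.29 -0.57] p [ 0.5681 -0.1982  0.1936] yawY -65.31 F [-0.6 -0.1  0. ] Ftool [-0.6 -0.1 -0. ] T [-0.05  0.13 -0.02] 0.043683935185900864 0.0
```

```bash
python3 -m pendant '[[0,0,0.018,0],[0,0,0.018,0],[0,0,0,0]]'>/dev/null;python3 -m pendant '[[0,0,0,0],[0,0,0,0],[0,0,0,0],[0,0,0,0],[0,0,0,0],[0,0,0,0],[0,0,0,0],[0,0,0,0]]' 0 20 >/dev/null;python3 st.py
```

```text
t 12.75 q [-0.49  0.48  0.99  1.66 -0.43  1.23 -0.55] p [ 0.5685 -0.1987  0.1582] yawY -65.44 F [ 0.2 -0.8  2.6] Ftool [-0.2  0.8 -2.6] T [-0.31 -0.11 -0.06] 0.013786759577848797 19.946706378432282
```

Gripped again. The second stroke is 24 to 25 rows.

```bash
for i in 1; do python3 -m pendant '[[0,0,-0.0001,-0.12],[0,0,-0.0001,-0.12],[0,0,-0.0001,-0.12],[0,0,-0.0001,-0.12],[0,0,-0.0001,-0.12],[0,0,-0.0001,-0.12],[0,0,-0.0001,-0.12],[0,0,-0.0001,-0.12]]'>/dev/null; python3 -m pendant '[[0,0,-0.0001,-0.12],[0,0,-0.0001,-0.12],[0,0,-0.0001,-0.12],[0,0,-0.0001,-0.12],[0,0,-0.0001,-0.12],[0,0,-0.0001,-0.12],[0,0,-0.0001,-0.12],[0,0,-0.0001,-0.12]]'>/dev/null; done; python3 st.py
python3 -m pendant '[[0,0,-0.0001,-0.12],[0,0,-0.0001,-0.12],[0,0,-0.0001,-0.12],[0,0,-0.0001,-0.12],[0,0,-0.0001,-0.12],[0,0,-0.0001,-0.12],[0,0,-0.0001,-0.12],[0,0,-0.0001,-0.12]]'>/dev/null;python3 st.py
```

```text
t 14.0833 q [-0.22  0.37  0.6   1.65 -0.22  1.19  1.21] p [ 0.568  -0.1989  0.1594] yawY 44.89 F [ 0.3 -1.7  1.2] Ftool [-1.4 -1.  -1.2] T [-0.4  -0.01 -0.04] 0.013611269716869365 19.946673325030133
t 14.75 q [-0.09  0.35  0.44  1.64 -0.15  1.19  2.12] p [ 0.5676 -0.1994  0.16  ] yawY 99.86 F [-0.4 -2.9 -0.4] Ftool [ 0.9 -2.8  0.4] T [-0.7   0.12 -0.11] 0.013749031256340671 19.981260728091
```

```bash
python3 -m pendant '[[0,0,-0.0001,-0.12],[0,0,-0.0001,-0.12],[0,0,-0.0001,-0.12]]'>/dev/null;python3 st.py
python3 -m pendant '[[0,0,0,0],[0,0,0,0],[0,0,0,0]]' 0.5 >/dev/null
python3 -m pendant '[[0,0,-0.036,0],[0,0,0,0.121],[0,0,0,0.121],[0,0,0,0.121],[0,0,0,0.121],[0,0,0,0.121],[0,0,0,0.121],[0,0,0,0.121]]'>/dev/null
python3 -m pendant '[[0,0,0,0.121],[0,0,0,0.121],[0,0,0,0.121],[0,0,0,0.121],[0,0,0,0.121],[0,0,0,0.121],[0,0,0,0.121],[0,0,0,0.121]]'>/dev/null
python3 -m pendant '[[0,0,0,0.121],[0,0,0,0.121],[0,0,0,0.121],[0,0,0,0.121],[0,0,0,0.121],[0,0,0,0.121],[0,0,0,0.121],[0,0,0,0.121]]'>/dev/null
python3 -m pendant '[[0,0,0,0.119],[0,0,0,0.119],[0,0,0,0.119],[0,0,0,0],[0,0,0,0]]'>/dev/null;python3 st.py
```

```text
t 15.0 q [-0.05  0.34  0.38  1.64 -0.13  1.19  2.47] p [ 0.5676 -0.1997  0.1603] yawY 120.48 F [ 0.4 -2.9 -1.4] Ftool [ 1.1 -2.7  1.4] T [-0.79  0.01 -0.06] 0.013590758357405154 20.003036758862436
t 17.6667 q [-0.45  0.41  0.92  1.62 -0.34  1.28 -0.51] p [ 0.5682 -0.198   0.1963] yawY -59.57 F [-0.9 -0.9  1.3] Ftool [-1.2  0.3 -1.3] T [-0.12  0.14 -0.02] 0.043482144424845555 0.0
```

```bash
python3 -m pendant '[[0,0,0.018,0],[0,0,0.018,0],[0,0,0,0]]'>/dev/null;python3 -m pendant '[[0,0,0,0],[0,0,0,0],[0,0,0,0],[0,0,0,0],[0,0,0,0],[0,0,0,0],[0,0,0,0],[0,0,0,0]]' 0 20 >/dev/null;python3 st.py
python3 -m pendant '[[0,0,-0.0001,-0.12],[0,0,-0.0001,-0.12],[0,0,-0.0001,-0.12],[0,0,-0.0001,-0.12],[0,0,-0.0001,-0.12],[0,0,-0.0001,-0.12],[0,0,-0.0001,-0.12],[0,0,-0.0001,-0.12]]'>/dev/null
python3 -m pendant '[[0,0,-0.0001,-0.12],[0,0,-0.0001,-0.12],[0,0,-0.0001,-0.12],[0,0,-0.0001,-0.12],[0,0,-0.0001,-0.12],[0,0,-0.0001,-0.12],[0,0,-0.0001,-0.12],[0,0,-0.0001,-0.12]]'>/dev/null; python3 st.py
python3 -m pendant '[[0,0,-0.0001,-0.12],[0,0,-0.0001,-0.12],[0,0,-0.0001,-0.12],[0,0,-0.0001,-0.12],[0,0,-0.0001,-0.12],[0,0,-0.0001,-0.12],[0,0,-0.0001,-0.12],[0,0,-0.0001,-0.12]]'>/dev/null;python3 st.py
```

```text
t 18.5833 q [-0.43  0.44  0.9   1.66 -0.37  1.22 -0.5 ] p [ 0.5684 -0.1987  0.1609] yawY -59.71 F [1.7 0.9 3.2] Ftool [ 1.9  0.1 -3.2] T [-0.3  -0.11  0.01] 0.013796037513444099 19.93101524642043
t 19.9167 q [-0.16  0.35  0.53  1.64 -0.19  1.19  1.29] p [ 0.5678 -0.1989  0.162 ] yawY 50.62 F [-3.7 -1.6  1.5] Ftool [ 1.9 -3.6 -1.5] T [-0.38  0.85 -0.11] 0.013567735358344851 20.004780194722116
t 20.5833 q [-0.04  0.34  0.37  1.64 -0.13  1.19  2.2 ] p [ 0.568  -0.1989  0.1627] yawY 105.62 F [ 1.2 -1.5 -1.1] Ftool [-0.7 -1.7  1.1] T [-0.33 -0.4  -0.04] 0.01389706391804796 19.986313122790307
```

```bash
python3 -m pendant '[[0,0,-0.0001,-0.12],[0,0,-0.0001,-0.12]]'>/dev/null;python3 st.py
python3 -m pendant '[[0,0,0,0],[0,0,0,0],[0,0,0,0]]' 0.5 >/dev/null
python3 -m pendant '[[0,0,-0.036,0],[0,0,0,0.121],[0,0,0,0.121],[0,0,0,0.121],[0,0,0,0.121],[0,0,0,0.121],[0,0,0,0.121],[0,0,0,0.121]]'>/dev/null
python3 -m pendant '[[0,0,0,0.121],[0,0,0,0.121],[0,0,0,0.121],[0,0,0,0.121],[0,0,0,0.121],[0,0,0,0.121],[0,0,0,0.121],[0,0,0,0.121]]'>/dev/null
python3 -m pendant '[[0,0,0,0.121],[0,0,0,0.121],[0,0,0,0.121],[0,0,0,0.121],[0,0,0,0.121],[0,0,0,0.121],[0,0,0,0.121],[0,0,0,0.121]]'>/dev/null
python3 -m pendant '[[0,0,0,0.119],[0,0,0,0.119],[0,0,0,0.119],[0,0,0,0],[0,0,0,0]]'>/dev/null;python3 st.py
python3 -m pendant '[[0,0,0.018,0],[0,0,0.018,0],[0,0,0,0]]'>/dev/null;python3 -m pendant '[[0,0,0,0],[0,0,0,0],[0,0,0,0],[0,0,0,0],[0,0,0,0],[0,0,0,0],[0,0,0,0],[0,0,0,0]]' 0 20 >/dev/null;python3 st.py
```

```text
t 20.75 q [-0.01  0.33  0.34  1.63 -0.12  1.19  2.43] p [ 0.568  -0.1989  0.1629] yawY 119.37 F [ 1.2 -3.  -0.9] Ftool [ 0.4 -3.2  0.9] T [-0.41 -0.28 -0.07] 0.014022015867075894 19.992512881290168
t 23.4167 q [-0.4   0.39  0.85  1.61 -0.3   1.28 -0.56] p [ 0.5681 -0.1982  0.1989] yawY -60.73 F [ 0.9  0.5 -0.2] Ftool [ 1.  -0.   0.2] T [-0.09  0.13  0.02] 0.04365254409097009 0.0
t 24.3333 q [-0.39  0.42  0.83  1.65 -0.33  1.21 -0.54] p [ 0.5684 -0.1986  0.1635] yawY -60.85 F [-0.3 -0.7  3.7] Ftool [-0.6  0.5 -3.7] T [-0.14  0.07  0.01] 0.013999462576633407 19.99386788578704
```

```bash
python3 -m pendant '[[0,0,-0.0001,-0.12],[0,0,-0.0001,-0.12],[0,0,-0.0001,-0.12],[0,0,-0.0001,-0.12],[0,0,-0.0001,-0.12],[0,0,-0.0001,-0.12],[0,0,-0.0001,-0.12],[0,0,-0.0001,-0.12]]'>/dev/null
python3 -m pendant '[[0,0,0,-0.12],[0,0,0,-0.12],[0,0,0,0],[0,0,0,0]]' - 30 >/dev/null;python3 st.py
python3 -m pendant '[[0,0,-0.002,0],[0,0,-0.003,0],[0,0,-0.003,0]]' >/dev/null;python3 st.py
```

```text
t 25.3333 q [-0.22  0.37  0.6   1.64 -0.22  1.2   0.57] p [ 0.5682 -0.1988  0.1638] yawY 7.68 F [ 1.1 -1.9 -1.5] Ftool [-2.1  0.9  1.5] T [-0.63 -0.42  0.04] 0.013700472744974202 29.99371665995568
t 25.5833 q [-0.23  0.36  0.61  1.64 -0.21  1.22  0.56] p [ 0.5681 -0.1986  0.1718] yawY 7.79 F [ 3.3 -1.6 -4.1] Ftool [-2.   3.1  4.1] T [-0.87 -0.7  -0.01] 0.013872349507624154 29.993154660332948
```

```bash
python3 -m pendant '[[0,0,-0.01,0],[0,0,-0.015,0],[0,0,-0.02,0],[0,0,-0.02,0],[0,0,-0.01,0],[0,0,0,0],[0,0,0,0]]' >/dev/null;python3 st.py; python3 - <<'E'
from h import *
p=r.read_state()["ee_pos"]
for n in("scene","top"):
    c=cam(n)
    u,v=map(int,proj(c,p)); u=max(u,80); v=min(max(v,75),325);i=c["img"][v-75:v+75,u-75:u+75,::-1]; print(u,v)
    globals()[n]=cv2.resize(i,(400,400),interpolation=cv2.INTER_CUBIC)
    if n=="scene": print([(round(o["score"],2),np.round(o["bbox"])) for o in r.outline_of("cap",n)])
    for o in r.outline_of("tray_in",n)[:1]: print(o["score"],o["bbox"])
cv2.imwrite("pics/c3.png",np.hstack([scene,top]))
E
```

```text
t 26.1667 q [-0.24  0.3   0.62  1.54 -0.18  1.36  0.54] p [ 0.568  -0.1981  0.2466] yawY 7.91 F [-0.4  0.3 -0.9] Ftool [ 0.3 -0.4  0.9] T [-0.04  0.06  0.04] 0.013649755469478103 29.993439987301826
315 255
[(0.93, array([157., 282.,  71.,  55.])), (0.84, array([316., 266.,  33.,  30.])), (0.71, array([310., 376.,  20.,  47.]))]
0.61 [361.0, 228.8, 52.4, 66.1]
391 141
0.6 [308.0, 179.3, 53.3, 57.0]
```

View pics/c3.png

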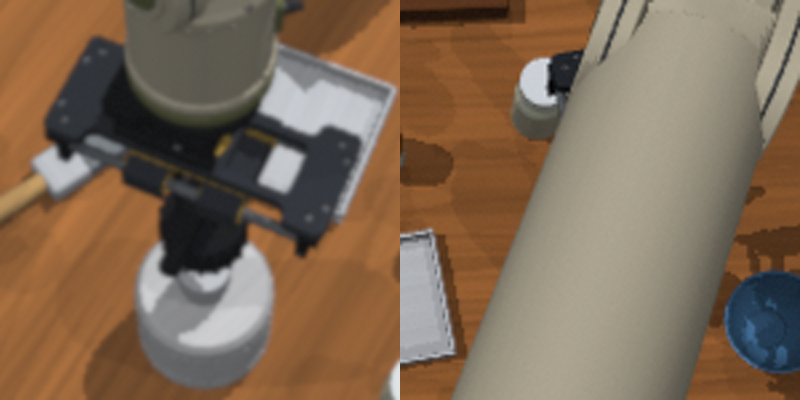

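The cap is off: the bare neck shows in the scene crop at (205,280) and the cap hangs from the jaws. I'll carry it to the tray.

```bash
python3 -m pendant '[[0.013,0,0,0],[0.03,0,0,0],[0.035,0,0,0],[0.035,0,0,0],[0.035,0,0,0],[0.03,0,0,0],[0.02,0,0,0],[0.005,0,0,0]]' >/dev/null
python3 -m pendant '[[0,0,0.02,0],[0,0,0.035,0],[0,0,0.035,0],[0,0,0.035,0],[0,0,0.02,0],[0,0,0,0],[0,0,0,0]]' >/dev/null;python3 st.py; python3 - <<'E'
from h import *
p=r.read_state()["ee_pos"]
c=cam("scene");u,v=map(int,proj(c,p));v=min(v,300)
cv2.imwrite("pics/c4.png",cv2.resize(c["img"][v-75:v+75,u-75:u+75,::-1],(500,500),interpolation=cv2.INTER_CUBIC))
E
```

```text
t 27.6667 q [-0.51  0.28  0.49  1.86 -0.15  1.04  0.17] p [0.5397 0.0017 0.1014] yawY 7.85 F [ 0.2 -0.5 -0. ] Ftool [-0.6  0.1  0. ] T [-0.1 -0.  -0. ] 0.01373180989718265 29.99339796602726
```

View pics/c4.png

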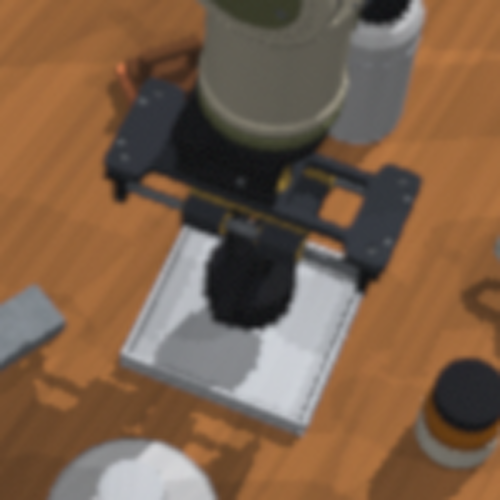

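The cap hangs upright above the tray (cap at (250,280) in the crop). Lowering it now.

```bash
python3 -m pendant '[[0,0,0.012,0],[0,0,0.012,0],[0,0,0.006,0],[0,0,0,0],[0,0,0,0]]' >/dev/null;python3 st.py; for i in 1; do python3 -m pendant '[[0,0,0.0015,0],[0,0,0.0015,0],[0,0,0,0]]' ; done; python3 -m pendant '[[0,0,0.001,0],[0,0,0.001,0],[0,0,0,0]]'
```

```text
t 28.1333 q [-0.5   0.32  0.48  1.89 -0.17  0.98  0.19] p [0.5399 0.0026 0.0715] yawY 7.9 F [-0.1 -0.9 -0.7] Ftool [-0.9 -0.3  0.7] T [-0.01  0.02 -0.03] 0.013892881787919902 29.993431186303496
time: 28.38
ee_pos: [0.5403, 0.0027, 0.0689]
eef_rot: [0.657, 0.754, 0.0, 0.0]
ft_force: [-0.2, 0.3, -0.9]
width: 0.0139
grip_force: 30.0
time: 28.63
ee_pos: [0.5401, 0.0027, 0.0667]
eef_rot: [0.657, 0.754, 0.0, -0.0]
ft_force: [0.3, -0.5, -1.0]
width: 0.0136
grip_force: 30.0
```

```bash
python3 -m pendant '[[0,0,0.001,0],[0,0,0.001,0],[0,0,0,0]]'|grep -A1 -E "pos|ft"; python3 -m pendant '[[0,0,0.001,0],[0,0,0,0]]'|grep -E "pos|ft"; python3 -m pendant '[[0,0,0.001,0],[0,0,0,0]]'|grep -E "pos|ft"
```

```text
ee_pos: [0.54, 0.0027, 0.0646]
eef_rot: [0.657, 0.754, -0.0, -0.0]
ft_force: [1.0, 0.5, -1.6]
width: 0.0137
ee_pos: [0.5404, 0.0026, 0.0641]
ft_force: [-0.7, 0.1, 2.0]
ee_pos: [0.5405, 0.0026, 0.0641]
ft_force: [-7.2, 0.5, 15.6]
```

Contact came at the predicted height. I'll ease off 1 mm, release and back away.

```bash
python3 -m pendant '[[0,0,-0.001,0],[0,0,0,0]]'|grep -E "pos|ft"; python3 -m pendant '[[0,0,0,0],[0,0,0,0],[0,0,0,0],[0,0,0,0]]' 0.5|grep -E "ft|width"; python3 -m pendant '[[0,0,-0.01,0],[0,0,-0.02,0],[0,0,-0.04,0],[0,0,-0.04,0],[0,0,-0.04,0],[0,0,0,0]]'|grep -E "pos|ft"
python3 -m pendant '[[-0.035,0,0,0],[-0.04,0,0,0],[-0.04,0,0,0],[-0.04,0,0,0],[0,0,0,0],[0,0,0,0]]' |grep pos
python3 - <<'E'
from h import *
cc={n:cam(n) for n in("scene","top")}
out=[]
for n,c in cc.items():
    u,v=map(int,proj(c,[.54,.003,.05]));out.append(cv2.resize(c["img"][v-50:v+50,u-50:u+50,::-1],(400,400),interpolation=cv2.INTER_CUBIC));print(u,v,proj(c,[.54,.003,.066]))
    print([np.round(o["bbox"]) for o in r.outline_of("cap",n)])
cv2.imwrite("pics/c5.png",np.hstack(out))
E
```

```text
ee_pos: [0.5405, 0.0027, 0.0642]
ft_force: [0.1, -0.4, 3.3]
ft_force: [0.0, 0.1, 0.8]
width: 0.0332
ee_pos: [0.5435, 0.0023, 0.2224]
ft_force: [1.3, 0.1, 0.2]
ee_pos: [0.561, -0.1541, 0.2144]
351 218 [351.70449036 215.52387879]
[array([309., 377.,  22.,  43.]), array([157., 284.,  70.,  54.]), array([357., 213.,  18.,  40.])]
307 175 [307.59156738 174.43389903]
[array([430., 139.,  26.,  19.]), array([451., 272.,  64.,  38.]), array([306., 179.,  46.,  24.])]
```

View pics/c5.png

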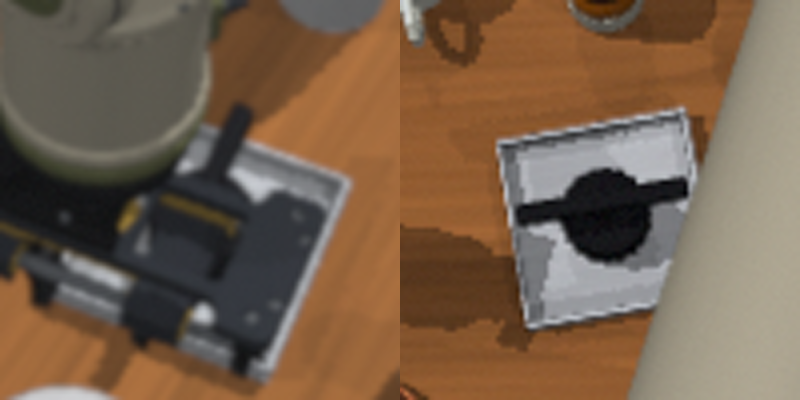

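The top view shows the cap standing upright, centred in the tray (cap at (607,215) in the crop), with the gripper well clear.

```bash
python3 -c "
from bench import r
print(r.close_job())"
```

```text
the job is handed in; nothing more can be done
None
```

The middle-sized T-cap was unscrewed from the short canister, lifted clear and set down upright in the middle of the steel tray; the tall canister was left alone, and I handed the job in at about 31 s.

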